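# Take the lens off the bench camera and stand it in its rear cap

## Task

The microscope camera lies face up in its bench cradle with the macro lens still on. Press the release button beside the mount and, while it is down, turn the lens about a quarter turn anticlockwise (seen from above) until it meets its stop, then lift it straight off and set it gently, upright and fully home in its open rear cap on the bench. Do not force the mount, the button or the cap, and leave the tube adapter and the specimens alone.

Things in the scene. Friction and masses are not known exactly. Their poses are not given: they have to be found in the camera images.
- camera: dark grey camera (84 x 134 mm) clamped face up in an aluminium cradle plate (126 x 176 mm), fixed, 0 to 12 mm above the bench. Origin on the optical axis at the plate's underside, z up; hand grip on the +y side, finder hump on +x. Front face 58 mm above the origin, only lens, mount and button rise above it; steel mount ring (60 mm across), face 64 mm above the origin
- mount (a point): centre of the mount ring's face, on the optical axis; axes as the camera. Two lugs inside hold the lens's two tabs, which come free only in the last few degrees before the stop. The stop lies somewhere between 70 and 90 degrees from locked and must be felt: turn lightly against it, ease the twist, then lift. 0.1 to 0.2 N m about the axis is enough to feel it; 0.5 N m there is forcing it
- release_top (a point): centre of the top of the release button: upright steel plunger, 11 mm across, 36.5 mm from the optical axis on the camera's -y side, just outside the lens barrel, in a 16 mm boss that ends 1 mm below the mount face; when up, its top is 6 mm above the mount face. A fingertip beside the barrel covers it, so the hand that holds the lens can keep it down as the turn begins
- release (a joint): button travel, m: 0 up, 0.0042 fully down (hard stop). The spring takes 2 N to start, 5 N at the bottom. A pin moving with it stands up in a notch of the lens flange and is clear of it from 0.0025 (3.8 N). After the first 15 degrees of turn the flange itself keeps the pin down; with the lens off the button springs back up. Fingertips that move forward as they close press it deeper
- lens: the macro lens, about 0.24 kg; origin at the centre of its flange's underside, which lies on the mount face when mounted. Below the flange a sleeve with two tabs (49 mm across) reaches down 9 mm
- lens_mid (a point): on the lens axis, 20 mm above its flange: centre of the dark barrel, 60 mm across, that is gripped; the lens is 46 mm tall above the flange. z up along its axis; x lies along the camera's x when locked (some 3 degrees of play) and turns anticlockwise seen from above as it unlocks. On the mount it has 1 mm play up and down, 1.1 mm sideways
- cap: the lens's rear cap as a  white plastic cup, 62 mm outside, 16 mm tall, 40 g, loose, standing open side up on the bench; origin at the centre of its underside
- cap_mouth (a point): centre of the cap's rim, 16 mm above the bench. The opening is 54 mm across and 13 mm deep; the lens's sleeve and tabs (49 mm across, 9 mm long) go inside at any angle and the lens flange comes to rest on the rim
- adapter: bystander: aluminium and steel microscope tube adapter, 58 mm wide foot narrowing to 38 mm, 66 mm tall, standing loose; origin at the centre of its underside
- specimen_a: bystander: black moulded metal specimen, cylinder 30 mm across and 18 mm tall; origin at the centre of its underside
- specimen_b: bystander: the same, another specimen

How it is judged:
On the way, in this order (a step that is already met when the one before it is completed fails the run):
1. the release button is pressed in while the lens is still locked on (value of joint release above 0.0024 m and angle between the x axis of lens_mid and the x axis of camera, either way round below 0.2 rad and distance between lens_mid and mount below 0.025 m), for 0.1 s.
2. the lens is turned about a quarter turn, past its bayonet lugs, while still down on the mount (angle between the x axis of lens_mid and the x axis of camera, either way round above 1.2 rad and distance between lens_mid and mount below 0.025 m), for 0.1 s.
3. the lens is lifted clear of the mount (z of lens_mid in the frame of mount above 0.045 m), for 0.1 s.
At the end, for the whole second after the job is handed in: The lens stands upright (within 3.4 degrees) and still in the rear cap, its flange flat on the cap's rim (within 2.5 mm) and centred within 5 mm, the cap flat on the bench, the camera's button sprung back up, and nothing is held (z of lens_mid in the frame of cap_mouth between 0.0175 and 0.0225 m and horizontal distance between lens_mid and cap_mouth below 0.005 m and angle between each of lens_mid, cap_mouth's own z axis and vertical below 0.06 rad and height (world z) of cap_mouth below 0.019 m and horizontal distance between lens_mid and mount above 0.09 m and value of joint release below 0.001 m); the robot touches nothing.
It fails at once if the arm or fingers press or strike the button or camera with more than 20 N (contact force between any of the arm, the fingers and camera above 20 N).
It fails at once if the lens is forced in the mount with more than 35 N (contact force between lens and camera above 35 N).
It fails at once if the lens is pushed or dropped on the cap with more than 30 N (contact force between lens and cap above 30 N).
It fails at once if the tube adapter or a specimen is moved more than 15 mm (distance of any of adapter, specimen_a, specimen_b from where it was at the start of the episode above 0.015 m).
It also fails if it takes over 72 s, if anything falls off the work surface, if the arm or the gripper's body presses on something with over 40 N, if the wrist force passes 120 N, or if a joint passes its speed limit or range.

## Robot

A 6-joint arm with a two-finger parallel gripper is mounted at the origin on the work surface. World frame = base frame: x ahead of the robot, y to its left, z up, the work surface at z = 0. Lengths are in m, angles in rad, forces in N, time in s.
With the tool pointing down it reaches from about 0.375 to 0.9 m from the base axis. Payload 3.1 kg.
Tool frame: the origin (TCP) lies midway between the tips of the shut fingers; the grasp point (between the pads) lies 19 mm behind it; x points along the fingers, y is the direction in which the jaws open and shut, and the axes are right-handed (so a half turn about x gives the same grasp; the last joint's range is limited). The gripper opens to 87 mm and grips with 3 to 60 N. Pads are 19 mm wide; open, the fingers measure 117 mm over their backs; the gripper's body (75 mm by 190 mm) begins 51 mm behind the grasp point.
Start: joints at [-1.52, 0.527, 1.433, -0, 1.181, -0.178], TCP at [0.142, -0.609, 0.223] pointing down, gripper open.
Joint ranges: [-3.08, 3.08], [-0.75, 2.2], [0.22, 2.44], [-1.43, 4.57], [0, 2.65], [-2.85, 2.85]. Speed limits (rad/s): [2.79, 2.79, 3.14, 3.14, 3.14, 3.14].

## Interface

Orientations are given as a unit quaternion [x, y, z, w].
In Python, from rig import get_obs, imaging, robot gives the robot as it stands.
- The arm moves only by the shell command python3 -m inch 'ROWS' [FORCE]. ROWS is JSON, a list of rows, each a list of 3 entries, a list of its own where there are three numbers: the finger opening in mm, from 0 to 87, then the shift along the tool's x, y, z in mm, then the turn, a rotation vector about the tool's x, y, z in degrees. In form: [[grip, [dx, dy, dz], [wx, wy, wz]], ...]. A call has 1 to 12 rows; each row shifts and turns the pose as measured when the row begins, along the tool's axes as they then stand; what a row does not reach is not made up. A row lasts 1/8 s, in which the tool goes at most 62.5 mm and 10.7 degrees, less where a joint would pass 70% of its speed; a pose out of reach is approached as far as the arm can. A call with a gripper value outside its range is refused whole. The fingers move at their own pace and stop on an object; FORCE is the grip in N (left out, the last holds). Time passes only in rows, so rows that do not move let the fingers close. It gives the time, the measured TCP pose, the force and the opening at its end, in the units of the state.
- get_obs(): the state, without advancing time (a new reading comes with each control period).
- imaging.camera(name): name is "side" or "top" or "wrist"; returns the picture (480x640x3 uint8, red, green, blue); there is no depth.
- imaging.camera_params(name): a dict with "camera_matrix" (3x3 intrinsics, pixels), "k1" (the pictures are not rectified: a ray, as slopes to the right and down, at radius r is drawn at 1 + k1 r^2 times it, then the intrinsics apply), "xyz" and "rotation" of the camera in the world. Camera axes: x right, y down, z forward; pixel columns grow to the right and rows downward; lengths in m; the calibration is good to about 2 mm. A picture is of the moment at which its call begins: read the wrist's pose just before it. camera_params takes no time and is no camera call; for the wrist camera it gives the pose at the moment of the call.
- robot.hand_in(): hands the job in, once; it reports no verdict.
Trained networks look in the newest picture that a camera, given by its name, has taken for a name from the list of things; names that differ only in an ending like _2 or _b are one class to them, and where a whole thing is asked for, a point or a joint stands for the part that bears it (a point fixed in the world has none). Each returns a list of dicts, best first, with "confidence" (0 to 1); they miss things now and then, are a little off and sometimes report something else, mostly with a low value. They report only what shows in the picture. A call takes as long as a camera call.
- imaging.cut_out(camera, target): "pixels" (480x640 bool, what is visible of it) and "box" ([centre column, centre row, width, height] in pixels, round what is visible of it).
- imaging.tip_of(camera, target): "pixel" ([column, row] in pixels: a listed point, or the origin of a listed thing).
The state is a dict: "time": time; "q": joint angles; "joint_velocities": joint speeds; "joint_torque": joint torques, N m; "position": TCP position; "tool_rot": TCP orientation; "ft_force": force on the tool from outside, world axes, zero at the start; "moment": the same for the moment, N m; "grip_width": finger opening in m.
Only numpy, scipy, OpenCV 4.12 (cv2) and the standard library are available. Lean on these libraries where they do the work, as an engineer would, in place of code of your own. Each camera call takes 0.05 s, during which the arm holds its last target. There are 200 camera calls.

## Working session

There is one attempt and no reset: what is moved stays moved. The work goes in short steps, Python scripts to look and compute and a shell command to move; the robot and the scene stay as the last step left them, time stands still between calls to the robot, and variables do not carry over. Pictures are saved under pics/ and viewed, about 8 in all and at most 12, crops included, and the job is handed in when it is done.

```bash
ls; mkdir -p pics; cat > h.py <<'E'
import numpy as np, cv2
from scipy.spatial.transform import Rotation as R
from rig import get_obs, imaging, robot
def ray(cam,px,P=None):
    P=P or imaging.camera_params(cam);K=np.array(P["camera_matrix"])
    s=cv2.undistortPoints(np.array([[px]],float),K,np.array([P["k1"],0,0,0,0.]))[0,0]
    return np.array(P["xyz"]),np.array(P["rotation"])@np.array([s[0],s[1],1.]) if np.shape(P["rotation"])==(3,3) else R.from_quat(P["rotation"]).apply([s[0],s[1],1.])
def atz(cam,px,z,P=None):
    o,d=ray(cam,px,P);return o+d*(z-o[2])/d[2]
def project(cam,X,P=None):
    P=P or imaging.camera_params(cam);K=np.array(P["camera_matrix"])
    M=np.array(P["rotation"]) if np.shape(P["rotation"])==(3,3) else R.from_quat(P["rotation"]).as_matrix()
    c=M.T@(np.array(X)-P["xyz"]);s=c[:2]/c[2];s=s*(1+P["k1"]*(s@s));return K[:2,:2]@s+K[:2,2]
def shot(cam,name=None):
    im=imaging.camera(cam)
    if name: cv2.imwrite("pics/"+name,im[...,::-1])
    return im
E
python3 - <<'E'
from h import *
o=get_obs();print(o)
for c in("top","side","wrist"):
    shot(c,c+"0.png");print(c,imaging.camera_params(c))
    for t in ["camera","mount","release_top","lens","lens_mid","cap","cap_mouth","adapter","specimen_a"]:
        r=imaging.tip_of(c,t);print(c,t,[(np.round(a["pixel"]).tolist(),round(a["confidence"],2)) for a in r[:3]])
a=cv2.imread("pics/top0.png");b=cv2.imread("pics/side0.png")
E
```

```text
pics
{'time': 0.0, 'q': array([-1.52049666e+00,  5.28459405e-01,  1.43391087e+00, -2.05643526e-05,
        1.18136626e+00, -1.78509453e-01]), 'joint_velocities': array([ 0.0025745 , -0.00051549,  0.0005721 ,  0.00015398, -0.00089335,
        0.00127849]), 'joint_torque': array([-3.85782387e-04, -4.40049040e+01, -1.76590580e+01,  6.32386794e-02,
        5.81560296e-02, -1.74295933e-04]), 'position': array([ 0.14174103, -0.60796569,  0.22157305]), 'tool_rot': array([ 0.7025255 ,  0.08147944, -0.70244181,  0.07996574]), 'ft_force': array([-0.05772735, -0.42370958,  0.1833726 ]), 'moment': array([ 0.02230117,  0.0305774 , -0.00121198]), 'grip_width': 0.08719575975518445}
top {'camera_matrix': array([[590.04971868,   0.        , 307.35095154],
       [  0.        , 590.04971868, 245.61302316],
       [  0.        ,   0.        ,   1.        ]]), 'k1': 0.014745078553256631, 'xyz': array([ 0.46571954, -0.00734236,  1.01023753]), 'rotation': array([ 0.71514476, -0.69844838,  0.00910825, -0.02559039])}
top camera [([308.0, 243.0], 0.76)]
top mount []
top release_top [([462.0, 243.0], 0.72), (
[... 967 characters left out ...]
([301.0, 173.0], 0.7)]
side cap_mouth [([296.0, 168.0], 0.93), ([411.0, 245.0], 0.31)]
side adapter [([327.0, 398.0], 0.79), ([296.0, 165.0], 0.6)]
side specimen_a [([215.0, 365.0], 0.71), ([412.0, 245.0], 0.65)]
wrist {'camera_matrix': array([[417.91877693,   0.        , 320.74903976],
       [  0.        , 417.91877693, 240.69337175],
       [  0.        ,   0.        ,   1.        ]]), 'k1': 0.026136883366725806, 'xyz': array([ 0.2145978 , -0.5920043 ,  0.38416578]), 'rotation': array([ 0.77541504, -0.6160495 , -0.08694375,  0.10795972])}
wrist camera []
wrist mount []
wrist release_top []
wrist lens []
wrist lens_mid []
wrist cap []
wrist cap_mouth []
wrist adapter []
wrist specimen_a []
```

View pics/top0.png

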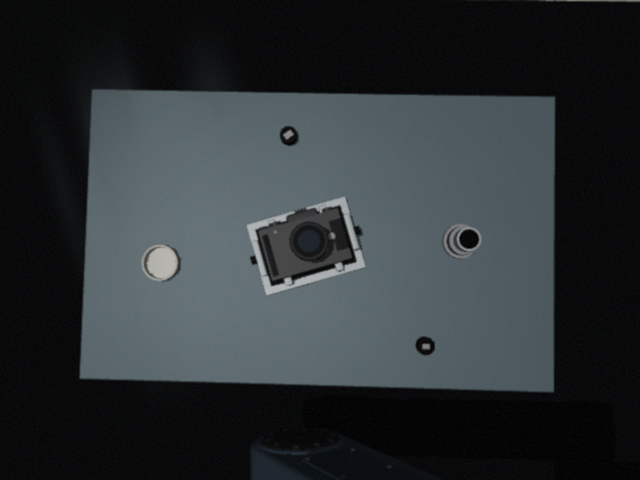

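View pics/side0.png

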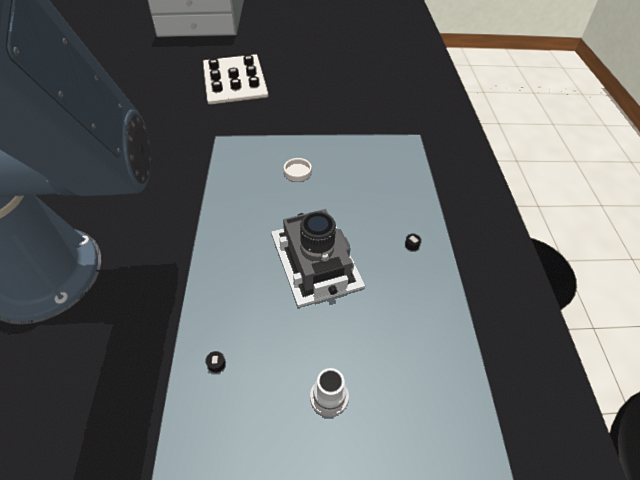

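Top view: camera with lens at about (310,242), the button at (333,236) to its right, cap at (161,262), adapter at (462,241), and specimens at (289,135) and (425,345). The side view agrees, with the lens at (318,230), button at (324,256) and cap at (297,170). Next I triangulate.

```bash
python3 - <<'E'
from h import *
def tri(a,b):
    (o1,d1),(o2,d2)=ray("top",a),ray("side",b)
    s=np.linalg.lstsq(np.c_[d1,-d2],o2-o1,rcond=None)[0]
    p,q=o1+s[0]*d1,o2+s[1]*d2;return (p+q)/2*1000,np.linalg.norm(p-q)*1000
for n,a,b in [("lens_mid",(310,242),(317,236)),("release",(331,236),(324,256)),("cap",(162,260),(301,173)),("lens org",(310,243),(320,244))]:print(n,tri(a,b))
for z in (.07,.076,.082): print(z,atz("top",(331,236),z)*1e3,atz("side",(324,256),z)*1e3,atz("top",(310,242.5),z+.014)*1e3)
print("cap",atz("top",(160,262),.016)*1e3,atz("side",(296.5,168),.016)*1e3)
imaging.camera("top")
r=imaging.cut_out("top","lens");m=r[0]["pixels"].astype(np.uint8);print(r[0]["box"])
c=imaging.cut_out("top","cap")[0]["box"];print(c,atz("top",c[:2],.01)*1e3)
r=imaging.cut_out("top","camera")
for a in r[:2]:
    pts=np.argwhere(a["pixels"])[:,::-1].astype(np.float32);print(a["confidence"],len(pts),cv2.minAreaRect(pts))
im=imaging.camera("top")
# white plate orientation: 
o=get_obs();print(R.from_quat(o["tool_rot"]).as_matrix().round(3))
E
python3 - <<'E'
import cv2
a=cv2.imread("pics/top0.png")[180:310,230:390];cv2.imwrite("pics/crop1.png",cv2.resize(a,None,fx=4.5,fy=4.5,interpolation=cv2.INTER_CUBIC))
E
```

```text
lens_mid (array([515.91789574,  10.79389785,  81.81035979]), np.float64(1.8945132919690895))
release (array([527.09487365, -22.27191829,  67.9800494 ]), np.float64(1.8144202090009762))
cap (array([485.51736052, 267.29096203,  -3.43189905]), np.float64(1.8689114316945945))
lens org (array([518.51368752,  11.26985614,  58.90735062]), np.float64(4.000215851666827))
0.07 [527.87033058 -22.22131212  70.        ] [526.0874734  -23.88072377  70.        ] [515.95842755  10.76072931  84.        ]
0.076 [527.4737236  -22.12636407  76.        ] [525.79213915 -28.46619874  76.        ] [515.63298905  10.64346076  90.        ]
0.082 [527.07711662 -22.03141601  82.        ] [525.49680489 -33.05167371  82.        ] [515.30755055  10.52619222  96.        ]
cap [480.75778786 265.25776811  16.        ] [476.86682901 262.22830846  16.        ]
[309.4, 243.2, 35.0, 38.9]
[160.9, 261.6, 38.7, 38.5] [481.56555953 265.38887753  10.        ]
0.65 6606 ((305.38531494140625, 245.78439331054688), (75.28515625, 113.6939926147461), 73.3007583618164)
[[ 0.     0.227 -0.974]
 [ 0.    -0.974 -0.227]
 [-1.    -0.    -0.   ]]
```

View pics/crop1.png

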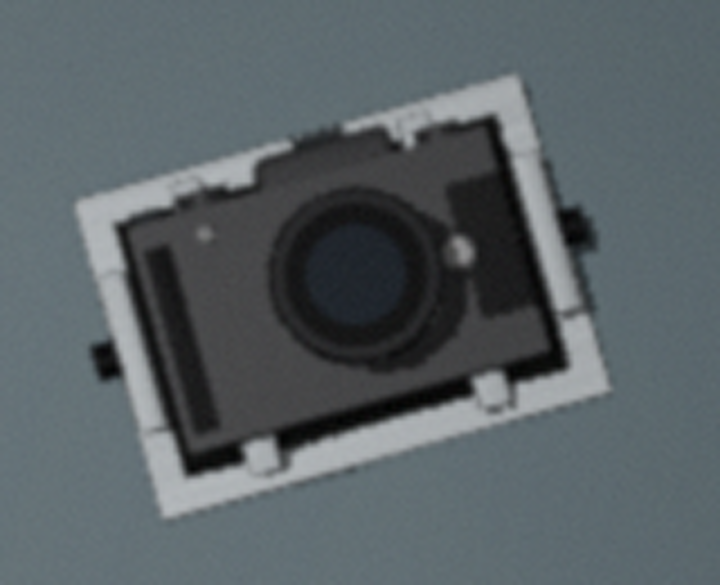

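```bash
python3 -m inch '[[87,[-5,-43,-42],[0,0,0]],[87,[-5,-43,-42],[0,0,0]],[87,[-5,-43,-42],[0,0,0]],[87,[-5,-43,-42],[0,0,0]],[87,[-5,-43,-42],[0,0,0]],[87,[-5,-43,-42],[0,0,0]],[87,[-5,-43,-42],[0,0,0]],[87,[-5,-43,-42],[0,0,0]],[87,[-5,-43,-42],[0,0,0]],[87,[-5,-43,-42],[0,0,0]],[87,[0,-43,-42],[0,0,0]],[87,[0,0,0],[0,0,0]]]'
python3 - <<'E'
from h import *
o=get_obs();print(o["position"],o["q"],R.from_quat(o["tool_rot"]).as_matrix().round(3))
shot("wrist","w1.png")
for t in ["camera","mount","release_top","lens","lens_mid"]:
    r=imaging.tip_of("wrist",t);print(t,[(np.round(a["pixel"],1).tolist(),round(a["confidence"],2)) for a in r[:3]])
# plate corners from top, plate top z~.012
for h in(0.012,):
  C=[atz("top",(230+u/4.5,180+v/4.5),h)[:2]*1e3 for u,v in[(75,203),(517,72),(612,390),(163,518)]]
  C=np.array(C);print(C,C.mean(0));e=(C[0]-C[1]+C[3]-C[2]);print("yaw",np.degrees(np.arctan2(-e[0],e[1])),np.linalg.norm(e)/2)
E
```

```text
time: 3.25
position: [0.4978, -0.0306, 0.2747]
tool_rot: [0.706, 0.075, -0.699, 0.083]
ft_force: [-0.2, -0.8, 0.3]
grip_width: 0.0871
[ 0.4978235  -0.03055981  0.27466173] [-0.28182112  0.28705414  1.6850806  -0.00682184  1.15570866  1.06700756] [[ 0.011  0.223 -0.975]
 [-0.01  -0.975 -0.223]
 [-1.     0.012 -0.009]]
camera []
mount []
release_top [([315.3, 173.9], 0.45)]
lens [([281.4, 181.4], 0.64)]
lens_mid [([270.0, 184.7], 0.88)]
[[547.00328409 120.58993056]
 [600.30164584 -45.19225485]
 [481.20734427 -83.28387113]
 [429.16447749  83.99776867]] [514.41918792  19.02789331]
yaw 17.551090306886703 174.66273650334517
```

View pics/w1.png

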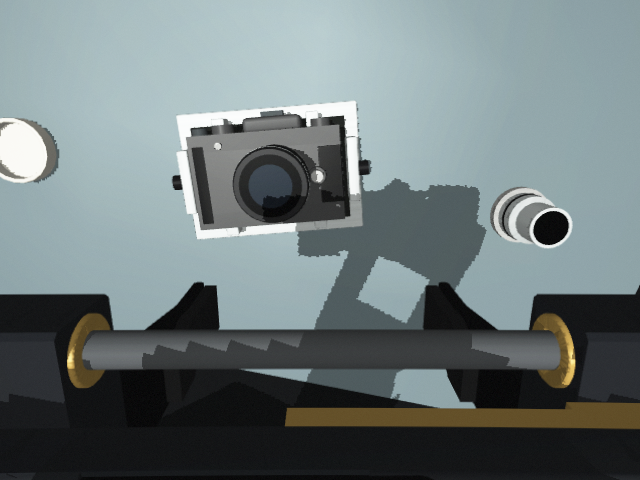

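```bash
cat > fit.py <<'E'
from h import *
from scipy.optimize import least_squares
T,S,W=[imaging.camera_params(c) for c in("top","side","wrist")]
def model(p):
    x,y,h,t=p;u=np.array([np.cos(t),np.sin(t)]);v=np.array([-u[1],u[0]]);c=np.array([x,y])
    P=lambda a,b,z:np.r_[c+a*u+b*v,z+h]
    b=P(0,-.0365,.070);m=P(0,0,.084);tp=P(0,0,.110)
    return b,m,tp
OB=[("T",T,0,(332,235.6)),("S",S,0,(324,256)),("W",W,0,(318,176)),("T",T,2,(308.9,241.3)),("W",W,1,(270,184.7)),("S",S,1,(317,236)),("S",S,2,(318,224)),("W",W,2,(270,184.5))]
def res(p):
    M=model(p);return np.concatenate([project(None,M[i],P)-px for _,P,i,px in OB])
s=least_squares(res,[.516,.011,.005,.29],loss="soft_l1")
print("x y h",s.x[:3]*1e3,"yaw",np.degrees(s.x[3]));print(res(s.x).reshape(-1,2).round(1).tolist())
for z in(.012,.02):
  C=np.array([atz("wrist",q,z,W)[:2]*1e3 for q in[(177,115),(357,101),(363,226),(197,238)]]);print(C.mean(0));e=C[0]-C[1]+C[3]-C[2];print("yaw",np.degrees(np.arctan2(-e[0],e[1])),np.linalg.norm(e)/2)
E
python3 fit.py
```

```text
x y h [515.4163109    7.86597911   4.85672606] yaw 16.51692715388574
[[2.1, 1.6], [-0.0, -0.2], [-1.6, -0.6], [2.6, 0.5], [2.5, -4.0], [0.3, -1.4], [-0.5, 0.5], [-0.9, 0.6]]
[512.21947259  13.82536892]
yaw 16.52025210605152 174.11809207504209
[513.25433856  13.22381861]
yaw 16.520252106051508 170.8365489383355
```

```bash
python3 -m inch '[[87,[20,-17,-13],[-2,-0.25,-0.35]],[87,[30,-17,-13],[-2,-0.25,-0.35]],[87,[30,0,0],[0,0,0]],[87,[0,0,0],[0,0,0]],[87,[0,0,0],[0,0,0]]]'
cat > st.py <<'E'
from h import *
import sys
o=get_obs();M=R.from_quat(o["tool_rot"]).as_matrix()
print("t",round(o["time"],2),"pos",(o["position"]*1e3).round(1),"yaw",np.degrees(np.arctan2(M[0,1],-M[1,1])).round(2),"x",M[:,0].round(4),"y",M[:,1].round(4),"F",o["ft_force"].round(2),"M",o["moment"].round(3),"w",(o["grip_width"]*1e3).round(1),"q6",o["q"][5].round(3))
def togo(x,y,z=None,yaw=None):
    d=np.array([x,y,o["position"][2]*1e3 if z is None else z])-o["position"]*1e3
    t=M.T@np.array([0,0,-1]);print("tool shift",(M.T@d).round(1),"level: wy,wz",np.degrees([-t[2],t[1]]).round(2), "wx",None if yaw is None else (np.degrees(np.arctan2(M[0,1],-M[1,1]))-yaw).round(2))
if len(sys.argv)>1: togo(*map(float,sys.argv[1:]))
E
python3 st.py 515.5 8.5 150 16.8
python3 - <<'E'
from h import *
shot("wrist","w2.png")
for t in ["mount","release_top","lens","lens_mid"]:
    r=imaging.tip_of("wrist",t);print(t,[(np.round(a["pixel"],1).tolist(),round(a["confidence"],2)) for a in r[:3]])
print(imaging.camera_params("wrist"))
o=get_obs();print(project("wrist",o["position"]),project("wrist",[.5155,.0085,.088]))
E
```

```text
time: 4.18
position: [0.5141, -0.0035, 0.1944]
tool_rot: [0.701, 0.096, -0.7, 0.097]
ft_force: [0.5, 0.4, 0.7]
grip_width: 0.0866
mount [([353.4, 218.7], 0.5)]
release_top [([348.3, 223.1], 0.55)]
lens [([304.3, 223.1], 0.78)]
lens_mid [([299.5, 228.7], 0.62)]
{'camera_matrix': array([[417.91877693,   0.        , 320.74903976],
       [  0.        , 417.91877693, 240.69337175],
       [  0.        ,   0.        ,   1.        ]]), 'k1': 0.026136883366725806, 'xyz': array([0.58576859, 0.01765799, 0.35626189]), 'rotation': array([ 0.78947815, -0.59810264, -0.08285837,  0.11014525])}
[320.94661011 305.98149733] [304.97470328 231.9753107 ]Traceback (most recent call last):
  File "st.py", line 4, in <module>
    print("t",round(o["time"],2),"pos",(o["position"]*1e3).round(1),"yaw",np.degrees(np.arctan2(M[0,1],-M[1,1])).round(2),"x",M[:,0].round(4),"y",M[:,1].round(4),"F",o["ft_force"].round(2),"M",o["moment"].round(3),"w",(o["grip_width"]*1e3).round(1),"q6",o["q"][5].round(3))
                                                                                                                                                                                                                          ^^^^^^^^^^^^^^^^^^^^^^^^^^^
AttributeError: 'float' object has no attribute 'round'
```

View pics/w2.png

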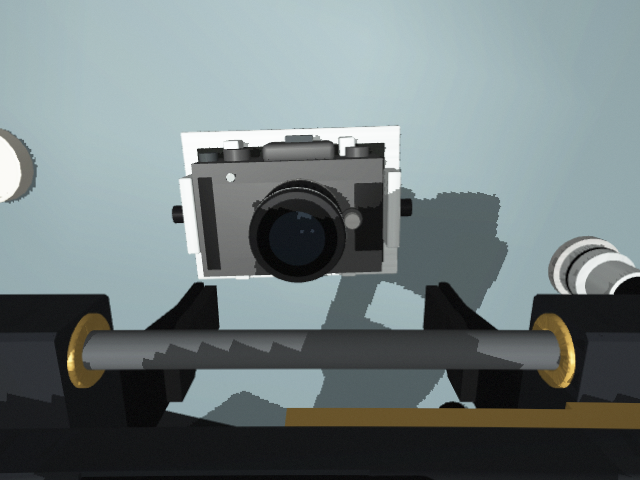

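```bash
sed -i 's/(o\["grip_width"\]\*1e3).round(1)/round(o["grip_width"]*1e3,1)/' st.py
python3 - <<'E'
import re
s=open('fit.py').read()
s=s.replace('OB=[','W2=imaging.camera_params("wrist")\nOB=[("W2",W2,0,(352,220)),("W2",W2,2,(297,236)),').replace('("W",W,0,(318,176)),','').replace('("W",W,1,(270,184.7)),','').replace(',("W",W,2,(270,184.5))','')
s=s.split('for z in')[0]+'''
for z in(.012,.008):
  C=np.array([atz("wrist",q,z,W)[:2]*1e3 for q in[(181,133),(400,126)]]);e=C[0]-C[1];print("yaw",np.degrees(np.arctan2(-e[0],e[1])),np.linalg.norm(e))
for h in (0,.005,.01):print(h,atz("wrist",(297,236),.11+h)*1e3,atz("wrist",(352,220),.07+h)*1e3)
'''
open('fit2.py','w').write(s)
E
python3 fit2.py; python3 st.py 515.5 8 150 16.8
```

```text
x y h [516.60569547  12.89822531  -2.72746964] yaw 17.340605125630653
[[-0.1, 0.1], [0.5, 0.3], [-1.2, 0.7], [0.7, 0.1], [-0.6, -0.1], [0.9, -0.8], [0.1, 1.3]]
yaw 17.529485868255374 173.88679510220626
yaw 17.529485868255417 175.9071964234258
0 [517.49401315  13.27495211 110.        ] [528.1049944 -21.6317304  70.       ]
0.005 [518.88023213  13.36394356 115.        ] [529.11217701 -20.94547554  75.        ]
0.01 [520.2664511   13.45293502 120.        ] [530.11935963 -20.25922067  80.        ]
t 4.42 pos [514.2  -2.7 194.5] yaw 15.77 x [ 0.0022 -0.0023 -1.    ] y [ 0.2718 -0.9624  0.0028] F [-0.05 -0.05 -0.31] M [-0.029 -0.015 -0.056] w 86.9 q6 1.075
tool shift [ 44.5 -10.1  -4.1] level: wy,wz [-0.09 -0.16] wx -1.03
```

```bash
python3 st.py 517 12.7 120 17.4; python3 -m inch '[[70,[25,-8,-3],[-1.6,-0.1,-0.15]],[70,[25,-7,-3],[0,0,0]],[70,[22,0,0],[0,0,0]],[70,[0,0,0],[0,0,0]],[70,[0,0,0],[0,0,0]]]' >/dev/null; python3 st.py 517 12.7 85 17.4
```

```text
t 4.42 pos [514.2  -2.7 194.5] yaw 15.77 x [ 0.0022 -0.0023 -1.    ] y [ 0.2718 -0.9624  0.0028] F [-0.05 -0.05 -0.31] M [-0.029 -0.015 -0.056] w 86.9 q6 1.075
tool shift [ 74.5 -14.3  -6.8] level: wy,wz [-0.09 -0.16] wx -1.63
t 5.05 pos [519.4  13.1 125.1] yaw 17.43 x [ 0.0096 -0.0022 -1.    ] y [ 0.2995 -0.9541  0.0049] F [ 0.26  0.16 -0.14] M [-0.042 -0.014 -0.003] w 70.2 q6 1.077
tool shift [40.  -0.6  2.8] level: wy,wz [-0.48 -0.28] wx 0.03
```

```bash
python3 -m inch '[[70,[5,-0.6,2.8],[0,-0.5,-0.3]],[70,[0,0,0],[0,0,0]]]' >/dev/null; python3 st.py 517 12.7 85 17.4
python3 - <<'E'
from h import *
a=shot("wrist");b=shot("side")
for t in ["release_top","lens_mid"]:
    print(t,[(np.round(r["pixel"],1).tolist(),round(r["confidence"],2)) for r in imaging.tip_of("wrist",t)[:2]])
c=cv2.resize(b[150:310,230:410],None,fx=2.7,fy=2.7,interpolation=cv2.INTER_CUBIC);d=cv2.resize(a[130:400,150:490],(400,318))
o=np.zeros((520,800,3),np.uint8)
c=cv2.resize(c,(400,356));o[:356,:400]=c;o[:318,400:]=d
cv2.imwrite("pics/c3.png",o[:360,:,::-1])
E
```

```text
t 5.3 pos [517.6  12.5 121.5] yaw 17.42 x [ 2.4e-03 -3.0e-04 -1.0e+00] y [ 0.2995 -0.9541  0.001 ] F [ 0.04  0.89 -0.13] M [-0.032 -0.021  0.026] w 70.3 q6 1.075
tool shift [36.5 -0.4  0.6] level: wy,wz [-0.13 -0.06] wx 0.02
release_top [([390.7, 266.9], 0.87)]
lens_mid [([319.2, 281.4], 0.74)]
```

View pics/c3.png

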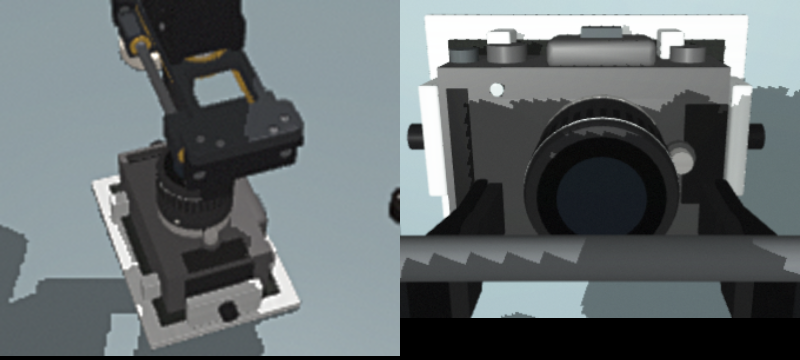

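Side crop: the hand is straddling the lens. In the wrist crop the lens centre is at column 320, against 321 for the TCP, and the button is under the right finger.

```bash
python3 -m inch '[[68,[12,-0.3,0.3],[0,-0.1,0]],[68,[12,0,0.2],[0,0,0]],[68,[10,0,0],[0,0,0]],[68,[0,0,0],[0,0,0]]]' >/dev/null; python3 st.py 517.2 12.6 76 17.4
```

```text
t 6.0 pos [516.6  12.7  84.4] yaw 17.43 x [-6.e-04 -6.e-04 -1.e+00] y [ 2.995e-01 -9.541e-01  4.000e-04] F [ 0.66  1.33 -0.3 ] M [-0.062  0.049  0.004] w 68.0 q6 1.076
tool shift [ 8.4  0.3 -0.5] level: wy,wz [ 0.05 -0.02] wx 0.03
```

```bash
python3 -m inch '[[67,[4,0.2,-0.3],[0,0,0]],[67,[4,0,0],[0,0,0]],[67,[2,0,0],[0,0,0]],[67,[0,0,0],[0,0,0]]]' >/dev/null; python3 st.py 517.2 12.6 70 17.4;python3 -m inch '[[67,[2,0,0],[0,0,0]],[67,[0,0,0],[0,0,0]]]' >/dev/null; python3 st.py 517.2 12.6 70 17.4
```

```text
t 6.5 pos [517.4  12.6  73.9] yaw 17.42 x [ 0.e+00 -7.e-04 -1.e+00] y [ 2.994e-01 -9.541e-01  7.000e-04] F [-0.34  0.68  0.31] M [ 0.037  0.016 -0.033] w 67.2 q6 1.076
tool shift [ 3.9 -0.1  0.1] level: wy,wz [ 0.01 -0.04] wx 0.02
t 6.75 pos [517.7  12.5  72.4] yaw 17.43 x [ 0.0011 -0.0011 -1.    ] y [ 0.2995 -0.9541  0.0014] F [-1.04  0.51  2.58] M [-0.019  0.11  -0.01 ] w 66.7 q6 1.076
tool shift [ 2.4 -0.3  0.5] level: wy,wz [-0.04 -0.08] wx 0.03
```

```bash
python3 -m inch '[[66,[1.5,-0.2,0.3],[0,0,0]],[66,[0,0,0],[0,0,0]]]' >/dev/null; python3 st.py 517.2 12.6 70 17.4;python3 -m inch '[[66,[1.5,0,0],[0,0,0]],[66,[0,0,0],[0,0,0]]]' >/dev/null; python3 st.py 517.2 12.6 70 17.4
```

```text
t 7.0 pos [517.9  12.1  71.4] yaw 17.45 x [ 0.0025 -0.002  -1.    ] y [ 0.2999 -0.954   0.0027] F [-0.47 -0.61  2.58] M [-0.18   0.152 -0.054] w 66.1 q6 1.076
tool shift [ 1.4 -0.7  0.5] level: wy,wz [-0.1  -0.15] wx 0.05
t 7.25 pos [517.9  12.   70.1] yaw 17.45 x [ 0.0028 -0.0021 -1.    ] y [ 0.2998 -0.954   0.0029] F [-0.01 -0.08  4.66] M [-0.225  0.151 -0.048] w 66.0 q6 1.076
tool shift [ 0.1 -0.8  0.5] level: wy,wz [-0.11 -0.16] wx 0.05
```

```bash
python3 -m inch '[[63,[-0.3,-0.6,0.4],[0,-0.1,-0.1]],[60,[0,0,0],[0,0,0]]]' 12 >/dev/null; python3 st.py 517.2 12.6 70 17.4;python3 -m inch '[[55,[0,0,0],[0,0,0]],[55,[0,0,0],[0,0,0]]]' >/dev/null; python3 st.py 517.2 12.6 70 17.4
```

```text
t 7.5 pos [518.5  11.7  70.7] yaw 17.48 x [ 0.0029 -0.0023 -1.    ] y [ 0.3004 -0.9538  0.0031] F [-0.78 -1.54  3.15] M [-0.39   0.056  0.023] w 61.5 q6 1.076
tool shift [ 0.7 -1.3  0.9] level: wy,wz [-0.12 -0.18] wx 0.08
t 7.75 pos [518.5  11.8  70.7] yaw 17.48 x [ 0.0028 -0.0021 -1.    ] y [ 0.3004 -0.9538  0.0028] F [-0.21 -1.8   3.35] M [-0.411 -0.053  0.022] w 59.9 q6 1.075
tool shift [ 0.7 -1.2  1. ] level: wy,wz [-0.12 -0.16] wx 0.08
```

```bash
python3 -m inch '[[55,[1.2,0,0],[0,0,0]],[55,[0,0,0],[0,0,0]]]' >/dev/null; python3 st.py 517.2 12.6 70 17.4
```

```text
t 8.0 pos [518.4  11.8  70.8] yaw 17.5 x [ 0.0031 -0.0024 -1.    ] y [ 0.3007 -0.9537  0.0032] F [ 0.6  -2.85  0.09] M [-0.408 -0.091  0.017] w 59.8 q6 1.076
tool shift [ 0.8 -1.2  0.9] level: wy,wz [-0.13 -0.18] wx 0.1
```

```bash
python3 -m inch '[[55,[2,0,0],[0,0,0]]]' >/dev/null; python3 st.py 517.2 12.6 70 17.4;  python3 -m inch '[[55,[2,0,0],[0,0,0]]]' >/dev/null; python3 st.py
```

```text
t 8.12 pos [518.6  11.7  70.2] yaw 17.5 x [ 0.0037 -0.0025 -1.    ] y [ 0.3007 -0.9537  0.0035] F [-4.34 -0.46 21.79] M [-0.302  0.653 -0.017] w 60.0 q6 1.076
tool shift [ 0.2 -1.2  1.1] level: wy,wz [-0.16 -0.2 ] wx 0.1
t 8.25 pos [518.7  11.7  70. ] yaw 17.51 x [ 0.0043 -0.0027 -1.    ] y [ 0.3008 -0.9537  0.0039] F [-4.62 -0.9  22.62] M [-0.296  0.687  0.006] w 59.9 q6 1.076
```

```bash
python3 -m inch '[[64,[0,0,0],[0,0,0]],[64,[0,0,0],[0,0,0]]]' >/dev/null; python3 st.py 517.4 12.4 70 17.4;  python3 -m inch '[[64,[1,-0.8,0.8],[0,-0.2,-0.2]]]' >/dev/null; python3 st.py 517.4 12.4 70 17.4
```

```text
t 8.5 pos [518.   13.2  70.5] yaw 17.42 x [ 3.7e-03 -4.0e-04 -1.0e+00] y [ 0.2994 -0.9541  0.0015] F [-0.82  2.25  3.54] M [ 0.094 -0.059  0.036] w 63.3 q6 1.076
tool shift [0.5 0.6 0.8] level: wy,wz [-0.19 -0.09] wx 0.02
t 8.62 pos [517.8  13.5  69.5] yaw 17.47 x [ 0.0011  0.0011 -1.    ] y [ 3.002e-01 -9.539e-01 -8.000e-04] F [ 1.24 -1.26  4.87] M [-0.526 -0.257  0.084] w 63.7 q6 1.074
tool shift [-0.5  0.9  0.8] level: wy,wz [-0.08  0.04] wx 0.07
```

```bash
python3 -m inch '[[64,[0.6,1.5,0.4],[0,-0.1,0]]]' >/dev/null; python3 st.py 518.2 12 70 17.4;  python3 -m inch '[[64,[0.6,0,0],[0,0,0]]]' >/dev/null; python3 st.py 518.2 12 70 17.4
```

```text
t 8.75 pos [517.9  12.6  68.8] yaw 17.43 x [-0.001   0.0019 -1.    ] y [ 0.2996 -0.9541 -0.0021] F [0.75 4.8  5.15] M [ 0.591 -0.063  0.074] w 63.7 q6 1.072
tool shift [-1.2  0.7 -0.1] level: wy,wz [0.02 0.12] wx 0.03
t 8.88 pos [518.   12.6  68.3] yaw 17.44 x [-9.0e-04  1.9e-03 -1.0e+00] y [ 0.2997 -0.954  -0.0021] F [-1.76  1.35 11.76] M [-0.212  0.048 -0.015] w 64.3 q6 1.072
tool shift [-1.7  0.7  0. ] level: wy,wz [0.02 0.12] wx 0.04
```

```bash
python3 -m inch '[[62,[-0.5,0.5,0],[0,0,0]]]' >/dev/null; python3 st.py 518.2 12 70 17.4;  python3 -m inch '[[57,[0.2,0,0],[0,0,0]],[55,[0.2,0,0],[0,0,0]]]' 15 >/dev/null; python3 st.py 518.2 12 70 17.4
```

```text
t 9.0 pos [518.1  12.1  68.8] yaw 17.44 x [-0.0013  0.0018 -1.    ] y [ 0.2998 -0.954  -0.0021] F [-0.34  1.14  5.05] M [ 0.014 -0.026  0.035] w 62.5 q6 1.071
tool shift [-1.2  0.2 -0. ] level: wy,wz [0.04 0.12] wx 0.04
t 9.25 pos [518.3  11.5  68.7] yaw 17.47 x [-1.1e-03  9.0e-04 -1.0e+00] y [ 0.3002 -0.9539 -0.0012] F [-0.83  2.81  8.86] M [0.228 0.013 0.063] w 59.7 q6 1.071
tool shift [-1.3 -0.5 -0. ] level: wy,wz [0.04 0.07] wx 0.07
```

```bash
python3 -m inch '[[55,[0.3,0,0],[-4,0,0]]]' >/dev/null; python3 st.py;  python3 -m inch '[[55,[0.3,0,0],[-4,0,0]]]' >/dev/null; python3 st.py;  python3 -m inch '[[55,[0.2,0,0],[-4,0,0]]]' >/dev/null; python3 st.py
```

```text
t 9.38 pos [517.9  11.2  68.7] yaw 21.54 x [-2.2e-03  8.0e-04 -1.0e+00] y [ 0.3671 -0.9302 -0.0015] F [-2.01 -0.39 10.43] M [-0.292  0.351 -0.221] w 59.1 q6 1.0
t 9.5 pos [517.2  11.4  68.7] yaw 25.57 x [-0.0038  0.0015 -1.    ] y [ 0.4316 -0.9021 -0.003 ] F [-0.79  3.2  10.95] M [ 0.217  0.217 -0.275] w 59.9 q6 0.929
t 9.62 pos [516.6  12.   68.8] yaw 29.54 x [-0.0047  0.0032 -1.    ] y [ 0.493  -0.87   -0.0051] F [-1.42  4.9   8.19] M [ 0.531 -0.004 -0.326] w 59.7 q6 0.858
```

```bash
python3 - <<'E'
from h import *
a=shot("wrist");b=shot("side","s4.png")
c=cv2.resize(b[180:290,260:370],(400,400),interpolation=cv2.INTER_CUBIC);d=cv2.resize(a[200:400,220:420],(400,400),interpolation=cv2.INTER_CUBIC)
cv2.imwrite("pics/c4.png",np.hstack([c,d])[...,::-1])
E
python3 st.py
```

```text
t 9.72 pos [516.7  12.   68.8] yaw 29.51 x [-0.0046  0.003  -1.    ] y [ 0.4926 -0.8702 -0.0049] F [-0.59  4.43  8.85] M [ 0.421  0.018 -0.15 ] w 59.5 q6 0.859
```

View pics/c4.png

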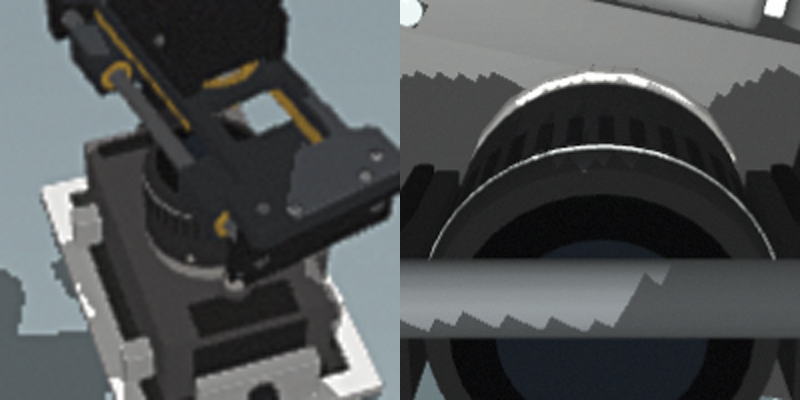

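```bash
python3 - <<'E'
import cv2,numpy as np
a=cv2.imread("pics/side0.png");b=cv2.imread("pics/s4.png")
f=lambda i:cv2.resize(i[205:275,285:355],(400,400),interpolation=cv2.INTER_CUBIC)
cv2.imwrite("pics/c5.png",np.hstack([f(a),f(b)]))
E
```

```text
(no output)
```

View pics/c5.png

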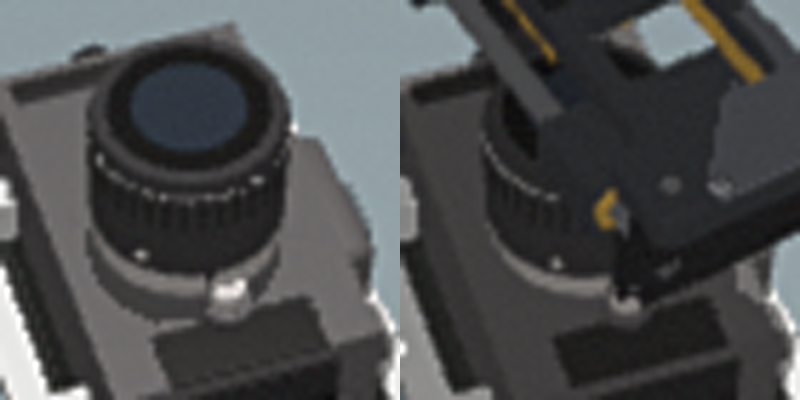

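The index dot on the lens has moved from (140,255) to (157,263), so the lens turned about 11° with the hand. I continue lightly.

```bash
python3 -m inch '[[55,[0,0,0],[-4,0,0]]]' >/dev/null; python3 st.py;  python3 -m inch '[[55,[-0.1,0,0],[-4,0,0]],[55,[-0.2,0,0],[-3,0,0]]]' >/dev/null; python3 st.py;  python3 -m inch '[[55,[-0.1,0,0],[-4,0,0]],[55,[0,0,0],[-4,0,0]]]' >/dev/null; python3 st.py
```

```text
t 9.85 pos [516.5  12.5  68.9] yaw 33.52 x [-0.0049  0.004  -1.    ] y [ 0.5522 -0.8337 -0.006 ] F [-0.    1.2   5.25] M [ 0.09  -0.106 -0.303] w 59.6 q6 0.788
t 10.1 pos [516.5  12.9  68.9] yaw 40.57 x [-0.0051  0.0053 -1.    ] y [ 0.6504 -0.7596 -0.0073] F [-0.17  1.49  3.27] M [-0.038 -0.087 -0.258] w 59.8 q6 0.663
t 10.35 pos [516.5  12.7  68.8] yaw 48.71 x [-0.0052  0.0056 -1.    ] y [ 0.7514 -0.6598 -0.0076] F [-1.07  0.02  7.64] M [-0.139 -0.066 -0.203] w 59.3 q6 0.52
```

```bash
python3 -m inch '[[55,[-0.1,0,0],[-4,0.1,0.1]],[55,[-0.1,0,0],[-4,0.1,0.1]],[55,[0,0,0],[-4,0,0]]]' >/dev/null; python3 st.py;  python3 -m inch '[[55,[-0.1,0,0],[-4,0,0]],[55,[0,0,0],[-4,0,0]],[55,[0,0,0],[-4,0,0]]]' >/dev/null; python3 st.py;  python3 -m inch '[[55,[-0.1,0,0],[-3,0,0]],[55,[0,0,0],[-3,0,0]]]' >/dev/null; python3 st.py
```

```text
t 10.72 pos [516.4  12.9  68.7] yaw 60.89 x [-9.0e-04  7.8e-03 -1.0e+00] y [ 0.8737 -0.4865 -0.0046] F [0.05 1.26 5.58] M [-0.083 -0.098 -0.201] w 59.8 q6 0.303
t 11.1 pos [516.2  12.9  68.7] yaw 73.1 x [-0.0015  0.0087 -1.    ] y [ 0.9568 -0.2907 -0.004 ] F [-0.75  1.4   6.  ] M [-0.116 -0.126 -0.171] w 59.4 q6 0.088
t 11.35 pos [516.1  12.9  68.7] yaw 79.17 x [-0.002   0.0095 -1.    ] y [ 0.9822 -0.1879 -0.0037] F [-0.25  0.18  6.57] M [-0.022 -0.105 -0.179] w 59.7 q6 -0.019
```

```bash
python3 -m inch '[[55,[-0.4,0,0],[-2,0,0.2]]]' >/dev/null; python3 st.py; for i in 1; do python3 -m inch '[[55,[-0.2,0,0],[-2,0,0]]]' >/dev/null; python3 st.py; python3 -m inch '[[55,[0,0,0],[-2,0,0]]]' >/dev/null; python3 st.py;python3 -m inch '[[55,[0,0,0],[-2,0,0]]]' >/dev/null; python3 st.py; done
```

```text
t 11.47 pos [516.1  13.   68.9] yaw 81.18 x [ 0.0013  0.0094 -1.    ] y [ 9.882e-01 -1.533e-01 -2.000e-04] F [0.75 1.79 1.53] M [ 0.193 -0.258 -0.051] w 59.6 q6 -0.055
t 11.6 pos [516.   13.1  68.8] yaw 83.24 x [ 0.001   0.0099 -1.    ] y [ 9.930e-01 -1.177e-01 -2.000e-04] F [0.64 2.06 3.54] M [ 0.176 -0.264 -0.119] w 59.9 q6 -0.091
t 11.72 pos [515.9  13.3  68.8] yaw 85.33 x [ 8.000e-04  1.020e-02 -9.999e-01] y [ 0.9967 -0.0814 -0.    ] F [0.64 2.5  4.66] M [ 0.256 -0.153 -0.192] w 59.9 q6 -0.128
t 11.85 pos [515.9  13.4  68.8] yaw 87.45 x [ 7.000e-04  1.040e-02 -9.999e-01] y [ 9.99e-01 -4.46e-02  3.00e-04] F [0.62 3.39 4.01] M [ 0.221 -0.099 -0.191] w 59.2 q6 -0.165
```

```bash
for i in 1; do python3 -m inch '[[55,[-0.2,0,0],[-2,-0.2,0]]]' >/dev/null; python3 st.py; python3 -m inch '[[55,[0,0,0],[-2,-0.2,0]]]' >/dev/null; python3 st.py;python3 -m inch '[[55,[0,0,0],[-2,0,0]]]' >/dev/null; python3 st.py; done
```

```text
t 11.97 pos [515.9  13.3  68.8] yaw 89.6 x [ 6.0e-04  6.6e-03 -1.0e+00] y [ 1.e+00 -7.e-03  5.e-04] F [1.49 1.95 1.01] M [ 0.004 -0.331 -0.076] w 59.7 q6 -0.196
t 12.1 pos [515.9  13.3  68.7] yaw 91.73 x [ 4.e-04  3.e-03 -1.e+00] y [9.995e-01 3.020e-02 5.000e-04] F [0.84 1.68 4.08] M [ 0.287 -0.197 -0.155] w 59.7 q6 -0.227
t 12.22 pos [515.9  13.4  68.7] yaw 93.89 x [ 4.0e-04  2.9e-03 -1.0e+00] y [9.977e-01 6.780e-02 6.000e-04] F [0.62 2.28 3.13] M [ 0.258 -0.166 -0.091] w 59.6 q6 -0.264
```

```bash
for i in 1; do python3 -m inch '[[55,[0,0,0],[-2,0,0]]]' >/dev/null; python3 st.py; python3 -m inch '[[55,[0,0,0],[-2,0,0]]]' >/dev/null; python3 st.py;python3 -m inch '[[55,[0,0,0],[-2,0,0]]]' >/dev/null; python3 st.py; done
```

```text
t 12.35 pos [515.9  13.4  68.7] yaw 96.03 x [ 3.0e-04  2.9e-03 -1.0e+00] y [9.945e-01 1.051e-01 6.000e-04] F [1.27 0.32 2.78] M [ 0.206 -0.17  -0.133] w 59.4 q6 -0.301
t 12.47 pos [515.8  13.5  68.7] yaw 98.17 x [ 3.e-04  3.e-03 -1.e+00] y [9.899e-01 1.421e-01 7.000e-04] F [1.23 2.69 3.66] M [ 0.358 -0.25  -0.149] w 59.5 q6 -0.339
t 12.6 pos [516.   13.7  68.8] yaw 100.26 x [ 9.0e-04  3.6e-03 -1.0e+00] y [0.984  0.178  0.0015] F [0.68 4.04 2.05] M [ 0.623 -0.352 -0.261] w 59.2 q6 -0.376
```

```bash
python3 -m inch '[[55,[0,0,0],[-1.2,0,0]]]' >/dev/null; python3 st.py; python3 - <<'E'
from h import *
shot("side","s6.png")
E
python3 st.py
```

```text
t 12.72 pos [516.2  14.   68.8] yaw 101.48 x [ 0.0011  0.0041 -1.    ] y [0.98   0.1991 0.0019] F [0.81 3.07 3.13] M [ 0.375 -0.264 -0.406] w 59.6 q6 -0.398
t 12.78 pos [516.2  13.9  68.8] yaw 101.5 x [ 0.0012  0.0041 -1.    ] y [0.9799 0.1995 0.002 ] F [2.05 3.61 2.66] M [ 0.47  -0.282 -0.335] w 60.0 q6 -0.398
```

Stop felt at about 83°: the moment rises from 0.15 to 0.4 N m. I ease the twist and lift gently.

```bash
python3 -m inch '[[55,[0,0,0],[0.7,-0.2,0]]]' >/dev/null; python3 st.py; python3 -m inch '[[55,[-1,0,0],[0,0,0]]]' >/dev/null; python3 st.py;python3 -m inch '[[55,[-1,0,0],[0,0,0]]]' >/dev/null; python3 st.py
```

```text
t 12.9 pos [516.3  13.8  68.8] yaw 100.8 x [ 2.e-03  3.e-04 -1.e+00] y [0.9823 0.1874 0.0021] F [2.52 2.93 3.46] M [ 0.306 -0.263 -0.042] w 59.6 q6 -0.38
t 13.03 pos [516.2  13.9  69.3] yaw 100.81 x [ 1.9e-03  2.0e-04 -1.0e+00] y [0.9823 0.1876 0.0019] F [ 2.1   2.72 -4.41] M [ 0.441 -0.589 -0.148] w 59.6 q6 -0.379
t 13.15 pos [516.2  13.9  69.7] yaw 100.82 x [ 1.7e-03  2.0e-04 -1.0e+00] y [0.9822 0.1878 0.0017] F [ 2.93  2.35 -4.52] M [ 0.356 -0.607 -0.11 ] w 59.4 q6 -0.38
```

```bash
python3 -m inch '[[55,[-1.5,0,0],[0,0,0]]]' >/dev/null; python3 st.py; python3 -m inch '[[55,[-2,0,0],[0,0,0]]]' >/dev/null; python3 st.py
```

```text
t 13.28 pos [516.2  13.9  70.8] yaw 100.83 x [ 1.3e-03  2.0e-04 -1.0e+00] y [0.9822 0.188  0.0013] F [ 1.97  2.69 -4.41] M [ 0.356 -0.617 -0.076] w 59.6 q6 -0.38
t 13.4 pos [515.7  13.6  72.6] yaw 100.89 x [-1.e-04 -3.e-04 -1.e+00] y [ 9.820e-01  1.889e-01 -2.000e-04] F [ 2.41  0.15 -4.89] M [ 0.03 -0.58 -0.02] w 59.6 q6 -0.38
```

```bash
python3 -m inch '[[55,[-3,0,0],[0,0,0]],[55,[-3,0,0],[0,0,0]]]' >/dev/null; python3 st.py; python3 -m inch '[[55,[-5,0,0],[0,0,0]],[55,[-8,0,0],[0,0,0]],[55,[-10,0,0],[0,0,0]],[55,[-12,0,0],[0,0,0]],[55,[-12,0,0],[0,0,0]],[55,[-12,0,0],[0,0,0]],[55,[0,0,0],[0,0,0]]]' >/dev/null; python3 st.py;  python3 - <<'E'
from h import *
for c in("top",):
    shot(c);print([(np.round(r["pixel"],1).tolist(),r["confidence"]) for r in imaging.tip_of(c,"cap_mouth")]);r=imaging.cut_out(c,"cap")[0];print(r["box"])
    print(atz("top",r["box"][:2],.012))
a=shot("side","s7.png");b=shot("wrist","w7.png")
cv2.imwrite("pics/c7.png",np.hstack([cv2.resize(a[140:310,220:420],(400,340)),cv2.resize(b,(400,300))[:, :] if 0 else cv2.resize(b,(400,340))])[...,::-1])
E
```

```text
t 13.65 pos [515.   12.8  78.8] yaw 100.96 x [-0.0019 -0.0014 -1.    ] y [ 0.9817  0.1902 -0.0021] F [ 0.02  0.15 -3.09] M [ 0.011 -0.093  0.031] w 59.7 q6 -0.38
t 14.53 pos [513.5  12.9 143.4] yaw 101.01 x [-0.0041 -0.0019 -1.    ] y [ 0.9816  0.191  -0.0043] F [-0.86  0.03 -2.41] M [ 0.002 -0.105  0.031] w 59.7 q6 -0.381
[([158.3, 259.5], 0.62)]
[161.2, 262.4, 37.0, 33.1]
[0.48018695 0.26428173 0.012     ]
```

View pics/c7.png

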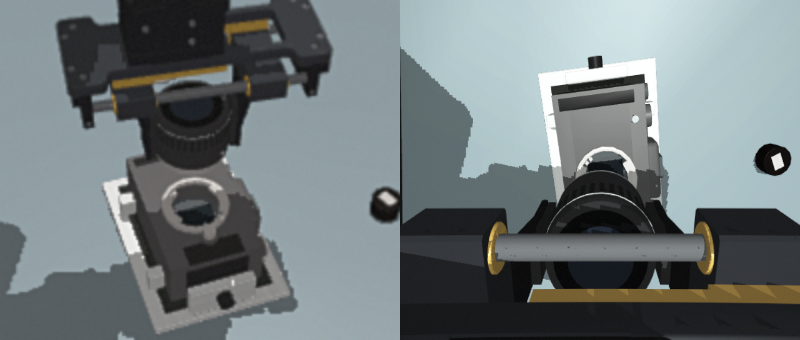

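Lens is off: the mount ring is empty in the side crop and the fingers hold the lens upright. I carry it toward the cap and measure the cap from closer by.

```bash
python3 -m inch '[[55,[0,3,-30],[0,0,0]],[55,[0,3,-40],[0,0.1,0.1]],[55,[0,3,-40],[0,0.1,0]],[55,[0,3,-35],[0,0,0]],[55,[0,0,0],[0,0,0]],[55,[0,0,0],[0,0,0]]]' >/dev/null; python3 st.py 481 265 100; cat > cap.py <<'E'
from h import *
import sys
W=imaging.camera_params("wrist");a=shot("wrist",sys.argv[1])
r=imaging.cut_out("wrist","cap")
if r: print(r[0]["confidence"],r[0]["box"])
for n in("cap_mouth","cap"):
  for p in imaging.tip_of("wrist",n)[:2]: print(n,p["confidence"],p["pixel"],atz("wrist",p["pixel"],.016 if "m" in n else 0,W)*1e3)
if r:
  m=r[0]["pixels"];cn=max(cv2.findContours(m.astype(np.uint8),0,1)[0],key=cv2.contourArea)[:,0]
  cn=np.array([atz("wrist",p,.016,W)[:2]*1e3 for p in cn.astype(float)]);print("n",len(cn),"outline at rim z, bbox",cn.min(0),cn.max(0))
E
python3 cap.py w8.png
```

```text
t 15.53 pos [495.4 160.4 138.4] yaw 100.88 x [-0.0122  0.0019 -0.9999] y [ 0.982   0.1888 -0.0116] F [ 0.25 -0.13 -2.52] M [-0.023 -0.16   0.014] w 59.7 q6 -0.096
tool shift [  38.8    6.  -105.2] level: wy,wz [-0.24  0.66] wx None
0.63 [332.2, 68.9, 99.5, 99.8]
cap_mouth 0.59 [332.4, 70.7] [480.66439141 265.97067673  16.        ]
cap 0.66 [331.3, 75.5] [480.38452498 264.75367531   0.        ]
n 288 outline at rim z, bbox [448.87288854 235.86652986] [510.37555047 296.94991954]
```

View pics/w8.png

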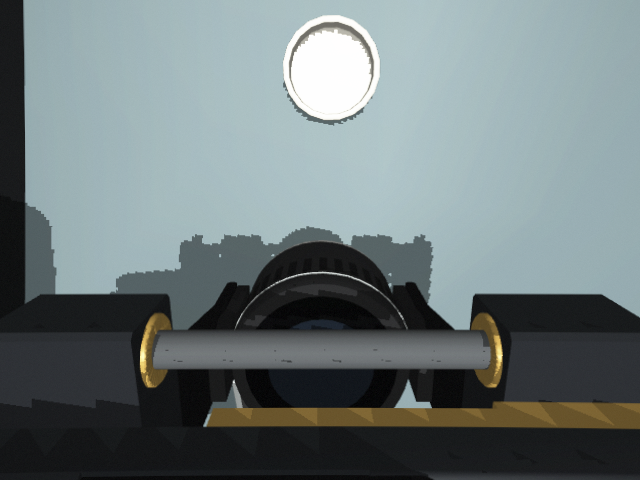

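```bash
python3 - <<'E'
from h import *
from scipy.optimize import least_squares
a=cv2.imread("pics/w8.png");g=cv2.cvtColor(a,6).astype(int)
pts=[]
for c in list(range(240,405,4)):
    col=g[262:330,c]; k=int(np.argmax(col)); 
    if col[k]>110: pts.append((c,262+k))
print(pts)
o=get_obs();M=R.from_quat(o["tool_rot"]).as_matrix();W=imaging.camera_params("wrist")
P=np.array(pts)
def circ(s,t,H,r,n=400):
    th=np.linspace(0,2*np.pi,n);c=o["position"]+M@np.array([-H,t,s])
    return np.array([project(None,c+M@np.array([0,r*np.cos(x),r*np.sin(x)]),W) for x in th])
for H in (.0415,.0435,.0455):
  def f(p):
    q=circ(p[0],p[1],H,p[2]);return np.min(np.linalg.norm(P[:,None]-q[None],axis=2),1)
  s=least_squares(f,[.002,0,.03],loss="soft_l1",diff_step=1e-3,x_scale=.001);print(H,(s.x*1e3).round(2),s.cost)
for s in(0,.003): print(s,[(circ(s,0,.0435,.03)[:,i].min().round(),circ(s,0,.0435,.03)[:,i].max().round()) for i in(0,1)])
E
```

```text
[(240, 316), (256, 296), (268, 287), (272, 285), (276, 282), (280, 281), (284, 279), (288, 277), (292, 276), (296, 275), (300, 274), (304, 273), (308, 273), (312, 272), (316, 272), (320, 272), (324, 272), (328, 272), (332, 273), (336, 273), (340, 274), (344, 275), (348, 276), (352, 277), (356, 278), (360, 280), (364, 282), (368, 284), (372, 286), (376, 289), (388, 274), (400, 315)]
0.0415 [-0.7  -0.3  30.01] 23.285675508285404
0.0435 [-1.89 -0.31 29.55] 23.18990815742371
0.0455 [-3.13 -0.31 29.05] 23.199310051709094
0 [(np.float64(228.0), np.float64(416.0)), (np.float64(277.0), np.float64(444.0))]
0.003 [(np.float64(228.0), np.float64(416.0)), (np.float64(286.0), np.float64(451.0))]
```

```bash
python3 -m inch '[[55,[0,3,-27],[0,-0.2,0.4]],[55,[0,3,-27],[0,0,0.2]],[55,[10,0,-27],[0,0,0]],[55,[25,0,-24],[0,0,0]],[55,[30,0,0],[0,0,0]],[55,[0,0,0],[0,0,0]]]' >/dev/null; python3 st.py 480.4 265.5 60 ; python3 -m inch '[[55,[0,0,0],[0,0,0]]]' >/dev/null; python3 cap.py w9.png
```

```text
t 16.48 pos [486.2 262.4  73.4] yaw 100.2 x [ 0.0039  0.0011 -1.    ] y [0.9842 0.177  0.0041] F [ 0.13 -0.51 -3.31] M [-0.08  -0.095  0.023] w 59.7 q6 0.115
tool shift [13.4 -5.3 -4.1] level: wy,wz [-0.02 -0.23] wx None
0.95 [309.3, 234.5, 109.6, 75.4]
cap_mouth 0.71 [309.2, 254.3] [479.83152529 265.59596478  16.        ]
cap 0.79 [310.6, 248.5] [480.53687184 264.20285512   0.        ]
n 288 outline at rim z, bbox [448.90097565 251.22402064] [508.65707727 299.93196736]
```

View pics/w9.png

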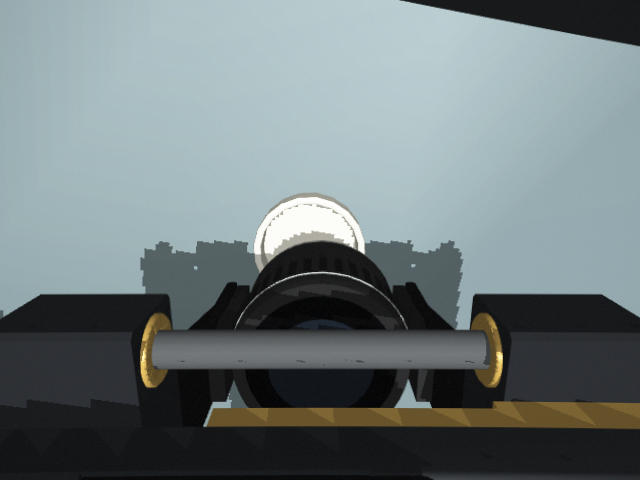

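```bash
cat > sil.py <<'E'
from h import *
from scipy.optimize import least_squares
import sys
W=imaging.camera_params("wrist");shot("wrist");rmax=float(sys.argv[1])
r=imaging.cut_out("wrist","cap")[0];cn=max(cv2.findContours(r["pixels"].astype(np.uint8),0,cv2.CHAIN_APPROX_NONE)[0],key=cv2.contourArea)[:,0].astype(float)
P=cn[cn[:,1]<rmax];th=np.linspace(0,2*np.pi,180)
def f(p):
    q=[project(None,[p[0]+.031*np.cos(t),p[1]+.031*np.sin(t),z],W) for z in(0,.016) for t in th]
    h=cv2.convexHull(np.array(q,np.float32));return np.array([cv2.pointPolygonTest(h,tuple(map(float,x)),True) for x in P])
s=least_squares(f,[.480,.266],loss="soft_l1",diff_step=1e-3);print("cap apparent",s.x*1e3,"rms px",np.sqrt(np.mean(s.fun**2)),len(P),r["confidence"])
o=get_obs();M=R.from_quat(o["tool_rot"]).as_matrix()
L=(o["position"]+M@np.array([-.0425,-.0003,-.0013]))*1e3;print("lens apparent",L)
print("shift for lens->cap, tool axes",M.T@np.array([s.x[0]*1e3-L[0],s.x[1]*1e3-L[1],0]),"pos",o["position"]*1e3)
E
python3 sil.py 240
```

```text
cap apparent [479.56944309 265.79211679] rms px 14.980082076794629 160 0.64
lens apparent [486.02001606 263.4701911  116.69985323]
shift for lens->cap, tool axes [-0.03108097 -5.93862386 -3.42534833] pos [486.77200977 262.30534283  74.20152815]
```

```bash
python3 -m inch '[[55,[8,-5.7,-3.9],[0,0,-0.2]],[55,[8,0,0],[0,0,0]],[55,[0,0,0],[0,0,0]]]' >/dev/null; python3 st.py 480.4 265.2 40 ; python3 -m inch '[[55,[0,0,0],[0,0,0]]]' >/dev/null; python3 st.py 480.4 265.2 40;python3 sil.py 240
```

```text
t 17.27 pos [480.  265.4  57.6] yaw 100.18 x [ 0.0021  0.001  -1.    ] y [0.9843 0.1767 0.0023] F [-0.42  0.54 -1.76] M [ 0.02  -0.065 -0.026] w 59.7 q6 0.123
tool shift [17.6  0.3  0.3] level: wy,wz [-0.04 -0.13] wx None
t 17.4 pos [480.  265.4  57.3] yaw 100.18 x [ 1.8e-03  9.0e-04 -1.0e+00] y [0.9842 0.1768 0.0019] F [-0.21  0.32 -1.92] M [-0.024 -0.109  0.035] w 59.5 q6 0.123
tool shift [17.3  0.4  0.3] level: wy,wz [-0.03 -0.11] wx None
cap apparent [479.57521656 266.15932073] rms px 11.216083087338285 132 0.66
lens apparent [479.45526469 266.58478286  99.9612272 ]
shift for lens->cap, tool axes [-1.73343849e-04  4.28841427e-02  4.39962941e-01] pos [480.06609663 265.39976662  57.46119637]
```

```bash
python3 -m inch '[[55,[8,0.1,0.2],[0,0,-0.1]],[55,[8,0,0],[0,0,0]],[55,[8,0,0],[0,0,0]],[55,[0,0,0],[0,0,0]]]' >/dev/null; python3 st.py 480.2 265.2 30 ; python3 -m inch '[[55,[2,0,0],[0,0,0]],[55,[0,0,0],[0,0,0]]]' >/dev/null; python3 st.py 480.2 265.2 26;  python3 -m inch '[[55,[2,0,0],[0,0,0]]]' >/dev/null; python3 st.py 480.2 265.2 26
```

```text
t 18.0 pos [480.5 265.2  31.6] yaw 100.16 x [ 3.e-04  7.e-04 -1.e+00] y [9.843e-01 1.764e-01 4.000e-04] F [ 0.09  1.33 -3.  ] M [-0.016 -0.133 -0.016] w 59.8 q6 0.122
tool shift [ 1.6 -0.3 -0.1] level: wy,wz [-0.03 -0.02] wx None
t 18.25 pos [480.5 265.2  29.4] yaw 100.17 x [ 2.e-04  6.e-04 -1.e+00] y [9.843e-01 1.765e-01 3.000e-04] F [-0.46  0.39 -2.42] M [ 0.003 -0.156 -0.029] w 59.6 q6 0.122
tool shift [ 3.4 -0.3 -0.1] level: wy,wz [-0.03 -0.02] wx None
t 18.38 pos [480.8 265.3  27.6] yaw 100.17 x [ 1.1e-03  9.0e-04 -1.0e+00] y [0.9843 0.1765 0.0012] F [-0.29  0.34 -2.4 ] M [-0.044 -0.085  0.033] w 59.8 q6 0.122
tool shift [ 1.6 -0.6 -0. ] level: wy,wz [-0.04 -0.07] wx None
```

```bash
for i in 1; do python3 -m inch '[[55,[1.5,-0.4,0],[0,0,0]]]' >/dev/null; python3 st.py; python3 -m inch '[[55,[1.5,0,0],[0,0,0]]]' >/dev/null; python3 st.py;  python3 -m inch '[[55,[1.5,0,0],[0,0,0]]]' >/dev/null; python3 st.py;python3 -m inch '[[55,[1,0,0],[0,0,0]]]' >/dev/null; python3 st.py; done
```

```text
t 18.5 pos [480.5 265.3  26.2] yaw 100.17 x [ 0.0014  0.001  -1.    ] y [0.9843 0.1765 0.0016] F [-0.15  0.81 -1.19] M [ 0.004 -0.131  0.002] w 59.6 q6 0.122
t 18.62 pos [480.6 265.5  25.3] yaw 100.15 x [ 0.0018  0.0015 -1.    ] y [0.9843 0.1763 0.002 ] F [-2.4   1.09  6.7 ] M [ 0.037  0.238 -0.066] w 59.7 q6 0.122
t 18.75 pos [480.8 265.9  24.8] yaw 100.14 x [ 0.0025  0.002  -1.    ] y [0.9844 0.176  0.0028] F [-1.95  0.64  7.19] M [-0.013  0.161 -0.097] w 59.6 q6 0.123
t 18.88 pos [480.7 266.1  24.8] yaw 100.13 x [ 0.0029  0.0023 -1.    ] y [0.9844 0.1759 0.0032] F [-2.21 -0.55  5.09] M [-0.145  0.17  -0.085] w 59.9 q6 0.123
```

Early contact at z≈25.4. The moment puts it on the -x side, so I back off, shift +x and try again.

```bash
python3 -m inch '[[55,[-1.5,1.5,0.3],[0,0,-0.1]],[55,[0,0,0],[0,0,0]]]' >/dev/null; python3 st.py;  for i in 1; do python3 -m inch '[[55,[1.5,0,0],[0,0,0]]]' >/dev/null; python3 st.py; python3 -m inch '[[55,[1.2,0,0],[0,0,0]]]' >/dev/null; python3 st.py;  done
```

```text
t 19.12 pos [482.6 266.2  26.5] yaw 100.14 x [ 0.002   0.0022 -1.    ] y [0.9844 0.1761 0.0023] F [-0.19 -0.13 -3.18] M [-0.017 -0.133  0.027] w 59.7 q6 0.121
t 19.25 pos [482.7 266.2  25.1] yaw 100.14 x [ 0.0021  0.0023 -1.    ] y [0.9844 0.176  0.0024] F [-2.02  0.35  6.67] M [-0.137  0.143 -0.061] w 59.4 q6 0.121
t 19.38 pos [482.8 266.4  24.6] yaw 100.12 x [ 0.0024  0.0026 -1.    ] y [0.9844 0.1757 0.0028] F [-1.56  0.67  7.04] M [-0.094  0.156 -0.06 ] w 59.8 q6 0.121
```

Working back from earlier known contacts, the moment reference is about 0.15 m above the TCP. With that, the contact lies on the -y side, so the lens must go +y.

```bash
python3 -m inch '[[55,[-2,-1.4,-1.8],[0,0,-0.1]],[55,[0,0,0],[0,0,0]]]' >/dev/null; python3 st.py;  for i in 1; do python3 -m inch '[[55,[1.5,0,0],[0,0,0]]]' >/dev/null; python3 st.py; python3 -m inch '[[55,[1.5,0,0],[0,0,0]]]' >/dev/null; python3 st.py;  done
```

```text
t 19.62 pos [480.8 267.9  26.3] yaw 100.13 x [ 2.0e-04  2.1e-03 -1.0e+00] y [9.844e-01 1.759e-01 6.000e-04] F [ 0.04 -0.82 -1.85] M [-0.058 -0.068 -0.06 ] w 59.9 q6 0.125
t 19.75 pos [480.8 267.9  24.5] yaw 100.13 x [ 2.e-04  2.e-03 -1.e+00] y [9.844e-01 1.759e-01 5.000e-04] F [-0.49 -0.68 -2.68] M [-0.002 -0.179 -0.015] w 59.9 q6 0.125
t 19.88 pos [480.7 267.8  22.6] yaw 100.13 x [-3.0e-04  1.8e-03 -1.0e+00] y [0.9844 0.176  0.    ] F [-0.72  0.29 -2.74] M [-0.006 -0.135  0.043] w 59.7 q6 0.125
```

It's in. I keep going down gently until the flange seats.

```bash
for i in 1; do python3 -m inch '[[55,[1.5,0,0],[0,0,0]]]' >/dev/null; python3 st.py; python3 -m inch '[[55,[1.2,0,0],[0,0,0]]]' >/dev/null; python3 st.py;python3 -m inch '[[55,[1,0,0],[0,0,0]]]' >/dev/null; python3 st.py;python3 -m inch '[[55,[1,0,0],[0,0,0]]]' >/dev/null; python3 st.py;  done
```

```text
t 20.0 pos [480.6 267.7  20.8] yaw 100.13 x [-7.0e-04  1.7e-03 -1.0e+00] y [ 9.844e-01  1.759e-01 -4.000e-04] F [-0.55  0.3  -2.02] M [-0.039 -0.121 -0.035] w 59.4 q6 0.125
t 20.12 pos [480.5 267.7  19.3] yaw 100.13 x [-0.001   0.0016 -1.    ] y [ 9.844e-01  1.758e-01 -7.000e-04] F [-0.67  0.04 -2.03] M [-0.041 -0.131 -0.059] w 59.5 q6 0.125
t 20.25 pos [480.6 267.5  18.6] yaw 100.14 x [-0.001   0.0014 -1.    ] y [ 9.844e-01  1.760e-01 -8.000e-04] F [-0.41 -1.17  4.68] M [-0.147  0.069  0.025] w 59.6 q6 0.125
t 20.38 pos [480.6 267.2  18.2] yaw 100.16 x [-9.e-04  1.e-03 -1.e+00] y [ 9.843e-01  1.763e-01 -7.000e-04] F [-0.5  -2.37  7.48] M [-0.332  0.173  0.019] w 59.7 q6 0.125
```

```bash
python3 -m inch '[[55,[0,0,0],[0,0,0]]]' >/dev/null; python3 st.py; python3 - <<'E'
from h import *
a=shot("side");b=shot("wrist");t=shot("top")
f=lambda i,r,c,h,w:cv2.resize(i[r:r+h,c:c+w],(400,300),interpolation=cv2.INTER_CUBIC)
p=project("side",[.48,.266,.03]).astype(int);print(p)
cv2.imwrite("pics/c10.png",np.hstack([f(a,p[1]-35,p[0]-40,60,80),f(b,190,210,165,220)])[...,::-1])
E
```

```text
t 20.5 pos [480.6 267.2  18.6] yaw 100.14 x [-7.0e-04  1.2e-03 -1.0e+00] y [ 9.844e-01  1.760e-01 -5.000e-04] F [-1.08 -0.42 -1.97] M [ 0.025 -0.032  0.017] w 59.7 q6 0.125
[297 161]
```

View pics/c10.png

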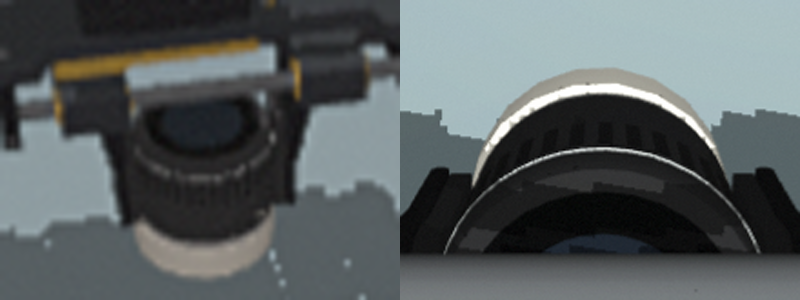

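```bash
python3 -m inch '[[55,[1,0,0],[0,0,0]]]' >/dev/null; python3 st.py; python3 -m inch '[[55,[0.8,0.4,0],[0,0,0]]]' >/dev/null; python3 st.py; python3 -m inch '[[55,[0.6,-0.6,0],[0,0,0]]]' 6 >/dev/null; python3 st.py
```

```text
t 20.77 pos [480.6 267.1  18.1] yaw 100.16 x [-8.e-04  7.e-04 -1.e+00] y [ 9.843e-01  1.765e-01 -6.000e-04] F [-2.78 -1.87 12.1 ] M [-0.287  0.342 -0.001] w 59.7 q6 0.125
t 20.9 pos [480.6 267.   18.1] yaw 100.16 x [-1.4e-03  6.0e-04 -1.0e+00] y [ 0.9843  0.1764 -0.0013] F [-3.63 -1.14  9.71] M [-0.042  0.417  0.013] w 60.0 q6 0.125
t 21.02 pos [480.6 267.1  18.1] yaw 100.17 x [ 2.e-04  9.e-04 -1.e+00] y [9.843e-01 1.766e-01 3.000e-04] F [-0.53 -1.17  3.03] M [-0.151 -0.106 -0.012] w 60.0 q6 0.125
```

```bash
python3 -m inch '[[61,[0,0,0],[0,0,0]],[63,[0,0,0],[0,0,0]],[66,[0,0,0],[0,0,0]],[72,[0,0,0],[0,0,0]],[76,[0,0,0],[0,0,0]]]' >/dev/null; python3 st.py; python3 -m inch '[[76,[-5,0,0],[0,0,0]],[76,[-10,0,0],[0,0,0]],[76,[-20,0,0],[0,0,0]],[76,[-30,0,0],[0,0,0]],[76,[-40,0,0],[0,0,0]],[76,[-20,0,30],[0,0,0]],[76,[0,0,40],[0,0,0]],[76,[0,0,0],[0,0,0]]]' >/dev/null; python3 st.py; python3 - <<'E'
from h import *
for c in("wrist","side","top"):
    shot(c,c+"_end.png")
    for n in("lens","lens_mid","cap","cap_mouth","release_top"):
        print(c,n,[(np.round(p["pixel"],1).tolist(),round(p["confidence"],2)) for p in imaging.tip_of(c,n)[:2]])
    for n in("lens","cap"):
        r=imaging.cut_out(c,n);print(c,n,r and (np.round(r[0]["box"],1).tolist(),round(r[0]["confidence"],2)))
    print("expected lens_mid",project(c,[.4806,.2645,.036]),"mouth",project(c,[.4806,.2645,.016]))
E
```

```text
t 21.65 pos [481.2 267.5  17.4] yaw 100.16 x [ 0.001   0.0015 -1.    ] y [0.9843 0.1765 0.0013] F [0.27 0.25 1.36] M [-0.111 -0.086 -0.022] w 73.7 q6 0.125
t 22.65 pos [494.8 197.5 151.5] yaw 100.27 x [ 0.0073  0.0022 -1.    ] y [0.984  0.1783 0.0075] F [-0.45  0.09 -1.32] M [-0.001 -0.12   0.018] w 76.0 q6 -0.011
wrist lens [([319.5, 133.0], 0.76)]
wrist lens_mid [([316.7, 135.2], 0.67)]
wrist cap []
wrist cap_mouth []
wrist release_top []
wrist lens ([318.7, 129.8, 99.0, 104.8], 0.67)
wrist cap []
expected lens_mid [318.99868846 137.08937415] mouth [319.00463937 136.14975122]
side lens [([297.7, 168.7], 0.8), ([319.5, 243.6], 0.63)]
side lens_mid [([300.2, 160.7], 0.64)]
side cap [([300.1, 176.1], 0.65)]
side cap_mouth [([294.7, 167.0], 0.51), ([300.6, 159.0], 0.18)]
side release_top [([328.1, 256.1], 0.43), ([298.1, 171.8], 0.39)]
side lens ([295.6, 160.6, 29.6, 34.0], 0.65)
side cap ([299.4, 177.1, 26.4, 7.7], 0.48)
expected lens_mid [297.99363204 160.30752441] mouth [298.19727559 167.29695212]
top lens [([289.7, 137.6], 0.22)]
top lens_mid []
top cap []
top cap_mouth []
top release_top []
top lens []
top cap []
expected lens_mid [157.16842327 261.84589409] mouth [160.44202705 262.10369366]
```

The nets see the lens standing in the cap at the expected pixels. The early contact and the seating height differed by 6.8 mm, not 9 mm, so I probe the lens's top rim lightly with shut fingers. It should be at z≈62 mm on both sides.

```bash
python3 -m inch '[[0,[0,-3,-22],[0,0,-0.4]],[0,[0,-3,-22],[0,0,0]],[0,[20,0,0],[0,0,0]],[0,[20,0,0],[0,0,0]],[0,[20,0,0],[0,0,0]],[0,[15,0,0],[0,0,0]],[0,[0,0,0],[0,0,0]]]' >/dev/null; python3 st.py 480.6 240 64
```

```text
t 24.73 pos [481.4 243.2  73.9] yaw 100.42 x [ 0.0019  0.0019 -1.    ] y [0.9835 0.1809 0.0022] F [-0.28  0.19  0.6 ] M [-0.02  -0.077 -0.002] w 13.9 q6 0.076
tool shift [ 9.9 -1.4  3. ] level: wy,wz [-0.09 -0.13] wx None
```

```bash
python3 -m inch '[[0,[3,-1,3],[0,-0.1,-0.1]],[0,[3,0,0],[0,0,0]],[0,[0,0,0],[0,0,0]]]' >/dev/null; python3 st.py; for i in 1; do for k in 1; do python3 -m inch '[[0,[1.5,0,0],[0,0,0]]]' >/dev/null; python3 st.py;python3 -m inch '[[0,[1.5,0,0],[0,0,0]]]' >/dev/null; python3 st.py;python3 -m inch '[[0,[1,0,0],[0,0,0]]]' >/dev/null; python3 st.py; done; done
```

```text
t 25.1 pos [482.1 240.1  68.9] yaw 100.41 x [ 3.2e-03  5.0e-04 -1.0e+00] y [0.9835 0.1807 0.0033] F [0.67 0.81 0.59] M [-0.018 -0.09  -0.017] w 0.4 q6 0.073
t 25.23 pos [482.5 240.1  67.8] yaw 100.4 x [ 4.2e-03  7.0e-04 -1.0e+00] y [0.9835 0.1806 0.0043] F [-0.41  1.27 -0.78] M [-0.031 -0.137  0.044] w 0.5 q6 0.073
t 25.35 pos [482.6 240.2  66.5] yaw 100.4 x [ 4.7e-03  8.0e-04 -1.0e+00] y [0.9836 0.1806 0.0048] F [ 0.24 -0.08 -0.15] M [-0.059 -0.068  0.059] w 0.5 q6 0.073
t 25.48 pos [482.7 240.2  65.5] yaw 100.41 x [ 4.9e-03  9.0e-04 -1.0e+00] y [0.9835 0.1806 0.0049] F [ 0.47 -0.56  0.04] M [ 0.01  -0.082  0.012] w 0.6 q6 0.073
```

```bash
for k in '[[0,[1,0,0],[0,0,-0.2]]]' ; do python3 -m inch '[[0,[1,-0.8,0],[0,0,-0.2]]]' >/dev/null; python3 st.py;python3 -m inch '[[0,[1,0,0],[0,0,0]]]' >/dev/null; python3 st.py;python3 -m inch '[[0,[1,0,0],[0,0,0]]]' >/dev/null; python3 st.py; done
```

```text
t 25.6 pos [481.9 240.1  64.4] yaw 100.41 x [ 1.3e-03  2.0e-04 -1.0e+00] y [0.9835 0.1807 0.0013] F [-0.18 -0.27 -0.58] M [-0.01  -0.144  0.036] w 0.6 q6 0.073
t 25.73 pos [481.8 240.1  63.3] yaw 100.41 x [ 1.2e-03  2.0e-04 -1.0e+00] y [0.9835 0.1807 0.0012] F [-0.19  0.11 -0.24] M [-0.024 -0.089  0.063] w 0.8 q6 0.073
t 25.85 pos [481.8 240.1  62.3] yaw 100.42 x [ 1.1e-03  1.0e-04 -1.0e+00] y [0.9835 0.1808 0.0011] F [-0.57 -0.33  9.85] M [-0.144  0.093 -0.027] w 0.7 q6 0.073
```

-y edge: contact at about 62.6 mm, so it is seated there. Now the +y edge.

```bash
python3 -m inch '[[0,[-8,0,0],[0,0,0]],[0,[0,4,-24],[0,0,0]],[0,[0,4,-24],[0,0,0]],[0,[5,0,0],[0,0,0]],[0,[0,0,0],[0,0,0]]]' >/dev/null; python3 st.py 481 289 65;  python3 -m inch '[[0,[1,0,0],[0,0,0]]]' >/dev/null; python3 st.py
```

```text
t 26.48 pos [481.5 289.1  66.9] yaw 100.37 x [ 2.e-03  1.e-04 -1.e+00] y [0.9837 0.18   0.002 ] F [-0.3   0.29  0.56] M [ 0.025 -0.108  0.044] w 0.3 q6 0.162
tool shift [ 1.9 -0.5  0. ] level: wy,wz [ 0.02 -0.11] wx None
t 26.6 pos [481.4 288.4  65.9] yaw 100.34 x [ 1.7e-03 -2.0e-04 -1.0e+00] y [0.9838 0.1795 0.0017] F [ 0.08 -0.38  0.5 ] M [-0.027 -0.105  0.014] w 0.9 q6 0.161
```

```bash
for k in 1; do python3 -m inch '[[0,[1.2,0,0],[0,0,0]]]' >/dev/null; python3 st.py;python3 -m inch '[[0,[1,0,0],[0,0,0]]]' >/dev/null; python3 st.py;python3 -m inch '[[0,[0.8,0,0],[0,0,0]]]' >/dev/null; python3 st.py;python3 -m inch '[[0,[0.6,0,0],[0,0,0]]]' >/dev/null; python3 st.py; done
```

```text
t 26.73 pos [481.4 287.7  64.6] yaw 100.3 x [ 1.4e-03 -5.0e-04 -1.0e+00] y [0.9839 0.1788 0.0012] F [ 0.33 -0.1  -0.17] M [-0.033 -0.127  0.005] w 0.2 q6 0.161
t 26.85 pos [481.4 287.3  63.5] yaw 100.26 x [ 1.1e-03 -6.0e-04 -1.0e+00] y [0.984  0.1781 0.001 ] F [ 0.7  -0.05 -0.2 ] M [-0.019 -0.096  0.018] w 0.7 q6 0.161
t 26.98 pos [481.4 287.   62.6] yaw 100.24 x [ 1.e-03 -7.e-04 -1.e+00] y [9.841e-01 1.777e-01 8.000e-04] F [ 0.36 -0.12 -0.11] M [-0.006 -0.071  0.017] w 0.4 q6 0.161
t 27.1 pos [481.5 287.   62.4] yaw 100.23 x [ 9.e-04 -6.e-04 -1.e+00] y [9.841e-01 1.776e-01 7.000e-04] F [-2.09  0.45  6.53] M [0.029 0.166 0.025] w 0.1 q6 0.161
```

Both edges are at about 62.5 mm, so the lens is level and fully home. I retreat clear and hand in.

```bash
python3 -m inch '[[0,[-10,0,0],[0,0,0]],[0,[-30,0,0],[0,0,0]],[0,[-40,0,0],[0,0,0]],[0,[-40,0,0],[0,0,0]],[0,[0,0,0],[0,0,0]],[0,[0,0,0],[0,0,0]]]' >/dev/null; python3 st.py; python3 - <<'E'
from h import *
shot("side")
for n in("lens","cap","release_top"): print(n,[(np.round(p["pixel"],1).tolist(),round(p["confidence"],2)) for p in imaging.tip_of("side",n)[:2]])
print(robot.hand_in())
E
```

```text
t 27.85 pos [481.  287.  187.3] yaw 100.25 x [ 1.2e-03 -7.0e-04 -1.0e+00] y [0.984 0.178 0.001] F [0.47 0.12 0.11] M [-0.042 -0.092  0.017] w 0.5 q6 0.161
lens [([295.1, 168.9], 0.79)]
cap [([298.4, 173.4], 0.54)]
release_top [([324.7, 254.3], 0.54)]
the job is handed in; nothing more can be done
None
```

The lens is off the camera and sitting upright in its rear cap. I handed the job in at about 28 s with nothing held and the arm clear of everything.

- **Unlocking:** I pressed the button to its hard stop (about 12 N at most) and turned the lens anticlockwise with light grip. It met its stop at about 83°, where the twist reading peaked at about 0.4 N m. That is above the 0.1–0.2 N m you gave for feeling the stop, but below 0.5. I eased the twist and lifted it straight off.
- **Pressing on the lens:** An early press with the lens gripped read 22 N in total, shared between lens and button. I backed off, opened the fingers and pressed again without gripping.
- **Placing:** The first two tries touched the cap rim early, at about 10 N. I moved the lens about 2 mm in +y and it went in and seated.
- **Seating check:** Touching the lens's top rim with shut fingers gave about 62.5 mm on both the -y and +y edges, against 62 mm expected. So the lens is level and home in that direction; I did not probe the x direction.
- **Last camera check:** The side view found the lens and cap together where expected, and the button at its starting position, but only with moderate confidence. The image measurements of the cap and the lens in the hand disagreed with touch by about 2 mm, and I went by touch.
- **Not checked at the end:** I did not measure the adapter or specimens again. I never moved the arm near them at bench height.

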